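Push the planter back onto its mat against the monitor riser

TASK

Push the rectangular succulent planter along the desk with the fingertips, never lifting or tipping it, back to its place: its whole length standing on the thin cork mat, with its long side flush against the front of the monitor riser. Leave the cactus pot, pencil cup, mug and mouse where they stand, and finish with the hand clear of everything.

Things in the scene. Friction and masses are not known exactly. Their poses are not given: they have to be found in the camera images.
- planter: loose white ceramic trough with three low green succulents, 60 mm along its x, 130 mm along its y (long side), walls 55 mm high, plants up to 75 mm; about 0.3 to 0.6 kg. Origin at the centre of its underside, z up. It slides on the desk (friction coefficient roughly 0.5 to 0.75) and stops as soon as it is no longer pushed. The same either way round.
- mat: thin cork mat lying on the desk against the riser's front face, 80 mm along its x by 170 mm along its y; too thin (1 mm) to catch anything, it cannot move. Origin at its centre, on the desk; axes parallel to the riser's.
- riser: fixed low monitor riser, wooden top on a black drawer body, 160 mm along its x, 600 mm along its y, 70 mm high (a notebook and a phone on top reach 84 mm), closed down to the desk. Origin at the centre of its underside; its flat front face is the plane x = -80 mm in its own frame and looks towards the robot (its -x).
- cactus: loose white round pot with a ball cactus, 70 mm diameter at its 55 mm rim, 86 mm high overall; to be left alone. It stands by the riser beside the mat, on one side or the other. Origin at the centre of its underside.
- pencup: loose dark wooden pencil cup, 68 mm diameter, 85 mm high, pens up to 134 mm; to be left alone. It stands beside the mat on the other side from the cactus. Origin at the centre of its underside.
- mug: loose white mug, 78 mm diameter, 90 mm high, handle along its +y; to be left alone, far to the left or right of the work. Origin at the centre of its underside.
- mouse: loose black computer mouse, 105 mm along its x, 60 mm along its y, 33 mm high; to be left alone, far to the other side from the mug. Origin at the centre of its underside.
There are look-alikes about, which are no part of the job. Leave any orange or red look-alike of the planter alone.

How it is judged:
By the outcome, as a careful person would: the job done as asked, in the order asked, and still so for the second after the job is handed in, with the robot touching nothing.
It also fails if it takes over 64 s, if anything falls off the work surface, if the arm or the gripper's body presses on something with over 40 N, if the wrist force passes 120 N, or if a joint passes its speed limit or range.

ROBOT

A 6-joint arm with a two-finger parallel gripper is mounted at the origin on the work surface. World frame = base frame: x ahead of the robot, y to its left, z up, the work surface at z = 0. Lengths are in mm, angles in degrees, forces in N, time in s.
With the tool pointing down it reaches from about 300 to 850 mm from the base axis. Payload 4.2 kg.
Tool frame: the origin (TCP) lies midway between the tips of the shut fingers; the grasp point (between the pads) lies env.hold_point_z behind it (env.hold_point_z is the distance from the TCP to the grasp point, in mm); z points along the fingers, y is the line along which they close (so a half turn about z gives the same grasp; the last joint's range is limited). The gripper opens to 91 mm and grips with 3 to 60 N. Pads are 32 mm wide; open, the fingers measure 118 mm over their backs; the gripper's body (76 mm by 178 mm) begins 60 mm behind the grasp point.
Start: joints at [-64.286, 18.312, 89.639, -0, 72.044, -1.146], TCP at [259.801, -512.981, 182.676] pointing down, gripper open.
Joint ranges: [-177.97, 177.97], [-48.28, 115.42], [12.27, 149.76], [-77.06, 257.06], [2.81, 150.46], [-146.56, 146.56]. Speed limits (degrees/s): [147.25, 147.25, 180, 180, 180, 180].

INTERFACE

Orientations are given as [roll, pitch, yaw] about the fixed x, y, z axes, in that order (R = Rz(yaw) Ry(pitch) Rx(roll)).
In Python, from workcell import env, viewer, spotter gives the robot as it stands.
- The arm moves only by the tool apply_moves, never from a script. Its arguments are lists of equal length, an entry for each row: "delta_pos": the shift along the world's x, y, z normalised to -1 to 1, where 1 is 120 mm, a list of three; "rot": the turn, a rotation vector about the world's x, y, z normalised to -1 to 1, where 1 is 1.5 rad, a list of three; "hand": the opening, from 0 (shut) to 1 (fully open). A call has 1 to 10 rows; each row is the pose to reach, as a shift and turn from the pose commanded when the call began; what a row does not reach only later rows make up. A row lasts 1/12 s, in which the tool goes at most 41.7 mm and 7.16 degrees, less where a joint would pass 70% of its speed; a pose out of reach is approached as far as the arm can. A call with a number of a shift or a turn outside -1 to 1 is refused whole. A call with a gripper value outside its range is refused whole. The fingers move at their own pace and stop on an object; "newtons" is the grip in N (left out, the last holds). Time passes only in rows, so rows that repeat a pose let the fingers close. It gives the time, the measured TCP pose, the force, the opening and the grip force at its end, in the units of the state.
- env.state(): the state, without advancing time (a new reading comes with each control period).
- viewer.grab_frame(name): name is "scene" or "top" or "wrist"; returns a dict with "pixels" (400x640x3 uint8, red, green, blue), "camera_matrix" (3x3 intrinsics, pixels), "k1" (the pictures are not rectified: a ray, as slopes to the right and down, at radius r is drawn at 1 + k1 r^2 times it, then the intrinsics apply), "R" (3x3) and "t" (3): a world point X has camera coordinates R X + t; the wrist camera has in their place "mount" (4x4, takes a point from camera to tool coordinates, whose origin is the TCP and whose axes are the flange's). Camera axes: x right, y down, z forward; pixel columns grow to the right and rows downward; lengths in mm; the calibration is good to about 2 mm. A picture is of the moment at which its call begins: read the wrist's pose just before it. There is no depth.
- env.job_done(): hands the job in; it is judged then, once.
Trained networks look in a picture, given as the dict that the camera call returned (one of the last four; its "shot" number tells which), for a name from the list of things; names that differ only in an ending like _2 or _b are one class to them, and where a whole thing is asked for, a point or a joint stands for the part that bears it (a point fixed in the world has none). Each returns a list of dicts, best first, with "score" (0 to 1); they miss things now and then, are a little off and sometimes report something else, mostly with a low value. They report only what shows in the picture. A call takes as long as a camera call. They do not tell look-alikes from the thing itself.
- spotter.trace(picture, query): "mask" (400x640 bool, what is visible of it) and "box" ([centre column, centre row, width, height] in pixels, round what is visible of it).
- spotter.landmark_of(picture, query): "position" ([column, row] in pixels: a listed point, or the origin of a listed thing).
The state is a dict: "time_s": time; "qpos": joint angles; "qvel": joint speeds; "effort": joint torques, N m; "ee_pos": TCP position; "ee_rot": TCP orientation; "force": force on the tool from outside, world axes, zero at the start; "torque": the same for the moment, N m; "gripper_width": finger opening in mm; "gripper_force": force on a finger pad.
Only numpy, scipy, OpenCV 4.12 (cv2) and the standard library are available. Lean on these libraries where they do the work, as an engineer would, in place of code of your own. Each camera call takes 0.05 s, during which the arm holds its last target. There are 200 camera calls.

## Working session

There is one attempt and no reset: what is moved stays moved. The work goes in short steps, Python scripts to look and compute and a tool call to move; the robot and the scene stay as the last step left them, time stands still between calls to the robot, and variables do not carry over. Pictures are saved under pics/ and viewed, at most 10 in all, crops included, and the job is handed in when it is done.

Besides the shell and the picture viewer there is one more tool, called after "Request:" in YAML: its name, and indented under it one key for each argument. apply_moves: Moves the arm, as the interface text tells. Its arguments: {"type":"object","properties":{"delta_pos":{"type":"array"},"rot":{"type":"array"},"hand":{"type":"array"},"newtons":{"type":"number"}},"required":["delta_pos","rot","hand"]}

```bash
mkdir -p pics; cat > h.py <<'E'
import numpy as np, cv2
from workcell import env, viewer, spotter
def und(f,uv):
    K=np.array(f["camera_matrix"]); k=f["k1"]
    return cv2.undistortPoints(np.array(uv,float).reshape(-1,1,2),K,np.array([k,0,0,0,0.])).reshape(-1,2)
def ray(f,uv,z=0):
    d=np.c_[und(f,uv),np.ones(len(np.reshape(uv,(-1,2))))]
    R=np.array(f["R"]);t=np.array(f["t"])
    c=-R.T@t; w=d@R
    return c+w*((z-c[2])/w[:,2])[:,None]
def proj(f,X):
    R=np.array(f["R"]);t=np.array(f["t"])
    return cv2.projectPoints(np.array(X,float).reshape(-1,1,3),cv2.Rodrigues(R)[0],t,np.array(f["camera_matrix"]),np.array([f["k1"],0,0,0,0.]))[0].reshape(-1,2)
E
python3 - <<'E'
from h import *
fs={}
for n in("top","scene"):
    f=viewer.grab_frame(n); fs[n]=f
    cv2.imwrite(f"pics/{n}0.png",f["pixels"][...,::-1])
    print(n,(-np.array(f["R"]).T@f["t"]).round())
    for q in("planter","mat","riser","cactus","pencup","mug","mouse"):
        l=spotter.landmark_of(f,q); m=spotter.trace(f,q)
        print(q,[(round(a["score"],2),np.round(a["position"]).tolist(),ray(f,a["position"])[0,:2].round().tolist()) for a in l[:4]],[(round(a["score"],2),np.round(a["box"]).tolist()) for a in m[:4]])
print(env.hold_point_z)
E
```

```text
top [ 382.    3. 1032.]
planter [(0.94, [395.0, 230.0], [463.0, -206.0]), (0.75, [318.0, 216.0], [504.0, 8.0]), (0.66, [271.0, 264.0], [373.0, 136.0]), (0.65, [389.0, 291.0], [299.0, -182.0])] [(0.95, [271.0, 264.0, 56.0, 46.0]), (0.85, [322.0, 218.0, 51.0, 34.0]), (0.56, [391.0, 293.0, 54.0, 46.0]), (0.55, [397.0, 229.0, 35.0, 49.0])]
mat [(0.85, [332.0, 169.0], [637.0, -31.0])] [(0.73, [332.0, 167.0, 59.0, 28.0])]
riser [(0.87, [316.0, 122.0], [778.0, 11.0])] [(0.86, [316.0, 120.0, 221.0, 71.0]), (0.66, [181.0, 221.0, 48.0, 35.0])]
cactus [(0.83, [267.0, 165.0], [652.0, 154.0])] [(0.87, [264.0, 161.0, 26.0, 24.0])]
pencup [(0.6, [401.0, 168.0], [639.0, -230.0]), (0.49, [331.0, 166.0], [648.0, -30.0])] [(0.77, [407.0, 164.0, 38.0, 36.0])]
mug [(0.83, [190.0, 220.0], [495.0, 364.0])] [(0.9, [178.0, 221.0, 48.0, 31.0])]
mouse [(0.72, [453.0, 216.0], [501.0, -368.0])] [(0.79, [456.0, 216.0, 23.0, 40.0])]
scene [1074. -211.  901.]
planter [(0.97, [228.0, 226.0], [461.0, -202.0]), (0.94, [224.0, 176.0], [292.0, -170.0]), (0.86, [308.0, 210.0], [485.0, 8.0]), (0.61, [336.0, 170.0], [383.0, 131.0])] [(0.98, [220.0, 169.0, 51.0, 38.0]), (0.9, [227.0, 224.0, 52.0, 60.0]), (0.88, [305.0, 209.0, 57.0, 48.0]), (0.88, [336.0, 163.0, 51.0, 36.0])]
mat [(0.86, [318.0, 269.0], [655.0, -30.0])] [(0.85, [316.0, 264.0, 69.0, 28.0])]
riser [(0.96, [350.0, 306.0], [768.0, 4.0])] [(0.76, [354.0, 306.0, 292.0, 156.0])]
cactus [(0.76, [385.0, 247.0], [656.0, 148.0]), (0.67, [351.0, 305.0], [765.0, 8.0])] [(0.65, [391.0, 239.0, 28.0, 30.0])]
pencup [(0.83, [235.0, 289.0], [634.0, -229.0])] [(0.83, [233.0, 273.0, 35.0, 49.0])]
mug [(0.74, [425.0, 176.0], [490.0, 358.0])] [(0.86, [434.0, 166.0, 40.0, 46.0])]
mouse [(0.57, [162.0, 262.0], [503.0, -374.0]), (0.21, [236.0, 289.0], [635.0, -227.0])] [(0.78, [161.0, 260.0, 28.0, 37.0]), (0.26, [233.0, 275.0, 31.0, 46.0])]
18.8
```

View pics/top0.png

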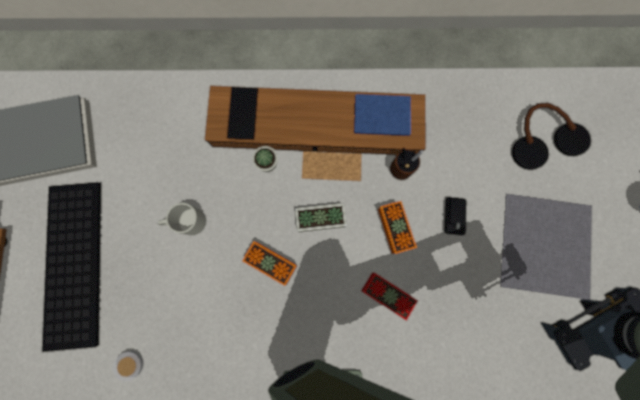

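View pics/scene0.png

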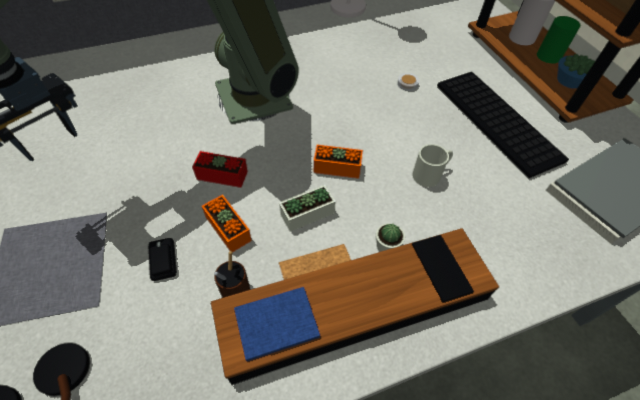

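The top picture has four candidates for the planter: white at (320,217), orange at (270,262), orange at (397,228) and red at (390,296). The white one fits the description. Next I check it in a crop and fit box models to the masks.

```bash
cat >> h.py <<'E'
from scipy.optimize import minimize
def box(p,sx,sy,h):
    x,y,a=p; c,s=np.cos(a),np.sin(a)
    return np.array([[x+c*i*sx/2-s*j*sy/2,y+s*i*sx/2+c*j*sy/2,z] for z in(0,h) for i,j in((-1,-1),(1,-1),(1,1),(-1,1))])
def sil(f,P):
    hull=cv2.convexHull(proj(f,P).astype(np.float32))
    m=np.zeros((1600,2560),np.uint8); cv2.fillConvexPoly(m,np.round((hull+.5)*4*16).astype(np.int32),1,shift=4)
    return cv2.resize(m.astype(np.float32),(640,400),interpolation=cv2.INTER_AREA)
def fit(items,p0,sx,sy,h):
    def cost(q):
        p=[q[0],q[1],q[2]/100]
        return sum(np.abs(sil(f,box(p,sx,sy,h))-m).sum()/m.sum() for f,m in items)
    r=minimize(cost,[p0[0],p0[1],p0[2]*100],method="Nelder-Mead",options=dict(initial_simplex=np.array([p0[0],p0[1],p0[2]*100])+np.array([[0,0,0],[15,0,0],[0,15,0],[0,0,12]])))
    return r.x[0],r.x[1],np.degrees(r.x[2]/100),r.fun
def near(f,q,xy):
    t=proj(f,[[*xy,20]])[0]
    l=[a for a in spotter.trace(f,q) if np.hypot(*(np.array(a["box"][:2])-t))<25]
    return l[0]["mask"].astype(np.float32) if l else None
def measure(q,p0,dims,cams=("top","scene")):
    for cs in [(c,) for c in cams]+[cams]:
        it=[]
        for c in cs:
            f=viewer.grab_frame(c); m=near(f,q,p0[:2])
            if m is not None: it.append((f,m))
        if it: print(q,cs,np.round(fit(it,p0,*dims),2))
E
python3 - <<'E'
from h import *
measure("planter",(497,8,.08),(60,130,55))
measure("mat",(642,-30,-.04),(80,170,1))
measure("riser",(770,8,-.04),(160,600,70))
f=viewer.grab_frame("top")
cv2.imwrite("pics/c1.png",cv2.resize(f["pixels"][130:260,240:430,::-1],None,fx=4,fy=4,interpolation=cv2.INTER_CUBIC))
for c in("top","scene"):
    f=viewer.grab_frame(c)
    for q in("cactus","pencup"):
        print(c,q,[ray(f,a["position"])[0,:2].round() for a in spotter.landmark_of(f,q)[:1]])
# riser top front edge, top cam, from picture
f=viewer.grab_frame("top"); print(ray(f,[[207,141],[424,150]],70).round(1))
E
```

```text
planter ('top',) [4.948e+02 7.700e-01 4.920e+00 6.000e-02]
planter ('scene',) [4.9469e+02 7.0000e-01 5.7000e+00 5.0000e-02]
planter ('top', 'scene') [4.9524e+02 1.2700e+00 5.6100e+00 8.0000e-02]
mat ('top',) [ 6.4702e+02 -3.1380e+01 -3.0800e+00  4.0000e-02]
mat ('scene',) [615.71 -30.03  -2.74   0.73]
mat ('top', 'scene') [645.83 -32.04  -3.96   0.7 ]
riser ('top',) [ 7.6925e+02  1.1310e+01 -2.9100e+00  4.0000e-02]
riser ('scene',) [ 7.6837e+02  1.3060e+01 -2.7500e+00  2.0000e-02]
riser ('top', 'scene') [ 7.6829e+02  1.1390e+01 -2.8600e+00  7.0000e-02]
top cactus [array([650., 150.])]
top pencup [array([ 635., -234.])]
scene cactus [array([663., 147.])]
scene pencup [array([ 629., -227.])]
[[ 700.5  305.2   70. ]
 [ 671.4 -277.8   70. ]]
```

View pics/c1.png

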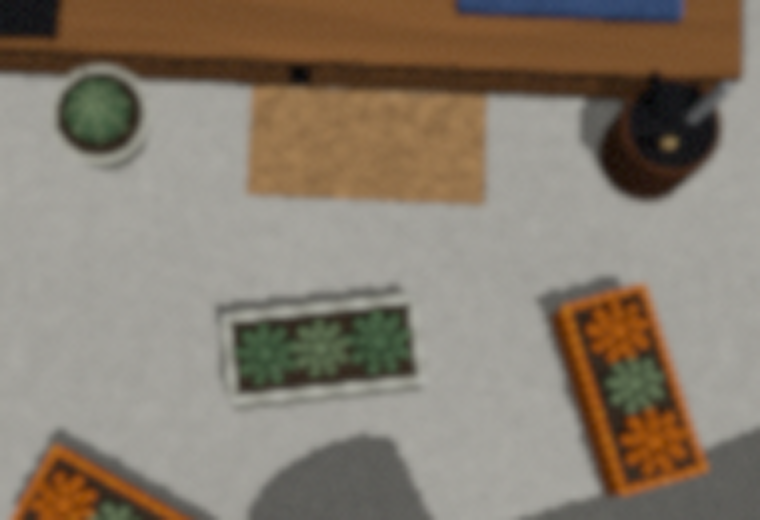

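```bash
python3 - <<'E'
from h import *
from scipy.spatial.transform import Rotation as R
s=env.state(); print(s["time_s"],s["ee_pos"],s["ee_rot"],s["force"],s["gripper_width"])
M=R.from_euler("xyz",s["ee_rot"],degrees=True); print(M.as_matrix().round(3))
E
```

```text
3.1 [ 259.78518908 -512.98825483  182.64247176] [ 1.79997801e+02 -3.75315106e-04  2.68570662e+01] [-0.40016164 -0.34751425 -0.15910709] 91.09680883626446
[[ 0.892  0.452  0.   ]
 [ 0.452 -0.892 -0.   ]
 [ 0.     0.    -1.   ]]
```

Request:
apply_moves:
  delta_pos:
    - [0.35,1,0]
    - [0.35,1,0]
    - [0.35,1,0]
    - [0.35,1,0]
  rot:
    - [0,0,-0.25]
    - [0,0,-0.25]
    - [0,0,-0.25]
    - [0,0,-0.25]
  hand: [0.8,0.8,0.8,0.8]

```text
time_s: 3.43
ee_pos: [302.5, -387.4, 182.7]
ee_rot: [-179.8, -0.0, 5.3]
force: [-0.7, 0.5, 0.6]
gripper_width: 73.4
gripper_force: 0.0
```

Request:
apply_moves:
  delta_pos:
    - [0.35,1,0]
    - [0.35,1,0]
    - [0.35,1,0]
    - [0.35,1,0]
  rot:
    - [0,0,0]
    - [0,0,0]
    - [0,0,0]
    - [0,0,0]
  hand: [0.8,0.8,0.8,0.8]

```text
time_s: 3.77
ee_pos: [344.8, -267.8, 182.8]
ee_rot: [-179.8, -0.1, 5.7]
force: [0.3, -0.1, 0.0]
gripper_width: 72.8
gripper_force: 0.0
```

Request:
apply_moves:
  delta_pos:
    - [0.35,1,0]
    - [0.35,1,0]
    - [0.35,1,0]
    - [0.35,1,0]
  rot:
    - [0,0,0]
    - [0,0,0]
    - [0,0,0]
    - [0,0,0]
  hand: [0.8,0.8,0.8,0.8]

```text
time_s: 4.1
ee_pos: [387.5, -148.2, 183.0]
ee_rot: [-179.9, -0.1, 5.8]
force: [0.1, -1.0, -0.6]
gripper_width: 72.8
gripper_force: 0.0
```

Request:
apply_moves:
  delta_pos:
    - [0.35,1,0]
    - [0.35,1,0]
    - [0.35,1,0]
    - [0.35,1,0]
    - [0.35,1,0]
    - [0.35,1,0]
  rot:
    - [0,0,0]
    - [0,0,0]
    - [0,0,0]
    - [0,0,0]
    - [0,0,0]
    - [0,0,0]
  hand: [0.8,0.8,0.8,0.8,0.8,0.8]

```text
time_s: 4.6
ee_pos: [427.9, -33.8, 182.6]
ee_rot: [179.9, 0.0, 5.4]
force: [0.7, -0.8, -0.2]
gripper_width: 73.2
gripper_force: 0.0
```

Request:
apply_moves:
  delta_pos:
    - [0.02,0.235,-0.3]
    - [0.02,0.235,-0.6]
    - [0.02,0.235,-0.8]
    - [0.02,0.235,-0.8]
    - [0.02,0.235,-0.8]
  rot:
    - [0,0,0]
    - [0,0,0]
    - [0,0,0]
    - [0,0,0]
    - [0,0,0]
  hand: [0.8,0.8,0.8,0.8,0.8]

```text
time_s: 5.02
ee_pos: [429.5, -6.4, 86.3]
ee_rot: [180.0, 0.1, 5.2]
force: [0.1, 0.0, 0.4]
gripper_width: 72.8
gripper_force: 0.0
```

Request:
apply_moves:
  delta_pos:
    - [0,0,-0.2]
    - [0,0,-0.4]
    - [0,0,-0.6]
    - [0,0,-0.6]
    - [0,0,-0.6]
  rot:
    - [0,0,0]
    - [0,0,0]
    - [0,0,0]
    - [0,0,0]
    - [0,0,0]
  hand: [0.8,0.8,0.8,0.8,0.8]

```text
time_s: 5.43
ee_pos: [431.2, -5.7, 15.8]
ee_rot: [180.0, -0.1, 5.3]
force: [0.4, -0.6, 0.3]
gripper_width: 73.0
gripper_force: 0.0
```

Request:
apply_moves:
  delta_pos:
    - [0.05,0.005,0]
    - [0.1,0.01,0]
    - [0.14,0.012,0]
    - [0.18,0.01,0]
    - [0.22,0.0,0]
    - [0.26,-0.01,0]
    - [0.3,-0.02,0]
    - [0.34,-0.03,0]
    - [0.38,-0.04,0]
    - [0.4,-0.05,0]
  rot:
    - [0,0,0]
    - [0,0,0]
    - [0,0,0]
    - [0,0,0]
    - [0,0,-0.005]
    - [0,0,-0.01]
    - [0,0,-0.015]
    - [0,0,-0.02]
    - [0,0,-0.025]
    - [0,0,-0.03]
  hand: [0.8,0.8,0.8,0.8,0.8,0.8,0.8,0.8,0.8,0.8]

```text
time_s: 6.27
ee_pos: [477.6, -10.3, 14.9]
ee_rot: [-180.0, 0.1, 2.8]
force: [-2.4, 2.2, 0.9]
gripper_width: 73.1
gripper_force: 1.4
```

```bash
python3 - <<'E'
from h import *
measure("planter",(520,0,.05),(60,130,55))
s=env.state(); print(s["ee_pos"],s["ee_rot"],s["force"])
f=viewer.grab_frame("top"); g=viewer.grab_frame("scene")
a=cv2.resize(f["pixels"][110:260,220:420],None,fx=2,fy=2); b=cv2.resize(g["pixels"][150:300,220:420],None,fx=2,fy=2)
cv2.imwrite("pics/p1.png",np.hstack([a,b])[...,::-1])
E
```

```text
planter ('scene',) [ 5.2452e+02 -8.0600e+00  2.0900e+00  7.0000e-02]
planter ('top', 'scene') [ 5.2299e+02 -7.6700e+00  3.4100e+00  7.0000e-02]
[478.41557718 -10.78710795  14.80958373] [ 1.7999016e+02 -3.4571252e-02  2.7988627e+00] [-1.4625134   0.6075941   0.51276098]
```

View pics/p1.png

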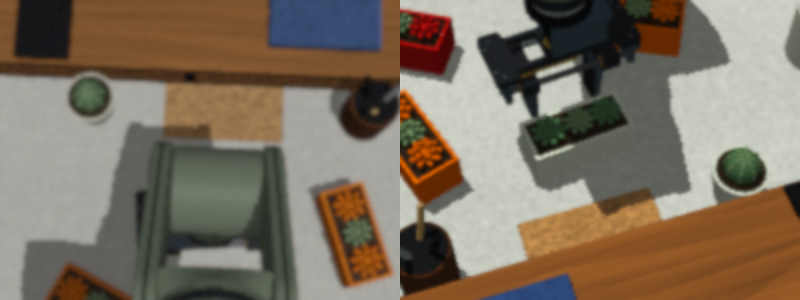

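The scene view (around (575,120) in the composite) shows the planter squarely against both fingertips. It tracks the tool, so I continue.

Request:
apply_moves:
  delta_pos:
    - [0.07,-0.013,0]
    - [0.14,-0.026,0]
    - [0.21,-0.04,0]
    - [0.28,-0.053,0]
    - [0.35,-0.066,0]
    - [0.42,-0.08,0]
    - [0.49,-0.093,0]
    - [0.56,-0.106,0]
    - [0.63,-0.12,0]
    - [0.7,-0.13,0]
  rot:
    - [0,0,-0.007]
    - [0,0,-0.014]
    - [0,0,-0.021]
    - [0,0,-0.028]
    - [0,0,-0.035]
    - [0,0,-0.042]
    - [0,0,-0.049]
    - [0,0,-0.056]
    - [0,0,-0.06]
    - [0,0,-0.066]
  hand: [0.8,0.8,0.8,0.8,0.8,0.8,0.8,0.8,0.8,0.8]

```text
time_s: 7.6
ee_pos: [563.0, -26.7, 14.6]
ee_rot: [180.0, 0.0, -2.9]
force: [-2.9, 0.0, 0.0]
gripper_width: 72.7
gripper_force: 1.9
```

```bash
python3 - <<'E'
from h import *
s=env.state(); print(s["time_s"],s["ee_pos"],s["ee_rot"],s["force"])
measure("planter",(608,-28,-.04),(60,130,55))
g=viewer.grab_frame("scene")
p=proj(g,[[608,-28,30]])[0].astype(int)
cv2.imwrite("pics/p2.png",cv2.resize(g["pixels"][p[1]-75:p[1]+75,p[0]-100:p[0]+100],None,fx=4,fy=4,interpolation=cv2.INTER_CUBIC)[...,::-1])
E
```

```text
7.6 [563.00082811 -26.65500759  14.58837697] [ 1.79990307e+02  1.25624011e-02 -2.92680545e+00] [-2.94616619  0.03999092  0.03092405]
planter ('scene',) [ 6.116e+02 -2.871e+01 -2.520e+00  3.000e-02]
planter ('top', 'scene') [ 6.1165e+02 -2.9000e+01 -3.1300e+00  3.0000e-02]
```

View pics/p2.png

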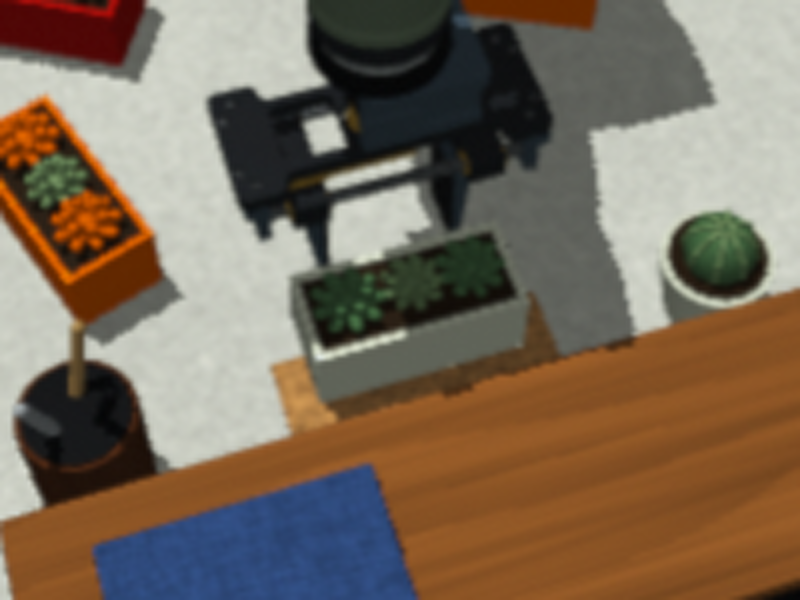

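The picture shows the planter parallel to the riser, over the mat (crop (410,310)), with mat showing at both ends. I push on along the riser normal and slow down near contact.

Request:
apply_moves:
  delta_pos:
    - [0.06,-0.003,0]
    - [0.12,-0.006,0]
    - [0.18,-0.009,0]
    - [0.23,-0.012,0]
    - [0.27,-0.014,0]
    - [0.3,-0.016,0]
    - [0.33,-0.017,0]
    - [0.33,-0.017,0]
  rot:
    - [0,0,0]
    - [0,0,0]
    - [0,0,0]
    - [0,0,0]
    - [0,0,0]
    - [0,0,0]
    - [0,0,0]
    - [0,0,0]
  hand: [0.8,0.8,0.8,0.8,0.8,0.8,0.8,0.8]

```text
time_s: 8.72
ee_pos: [600.7, -28.3, 14.6]
ee_rot: [180.0, 0.2, -2.9]
force: [-5.5, -0.1, 3.2]
gripper_width: 73.1
gripper_force: 2.4
```

Request:
apply_moves:
  delta_pos:
    - [0.008,0,0]
    - [0.016,0,0]
    - [0.024,-0.001,0]
    - [0.024,-0.001,0]
  rot:
    - [0,0,0]
    - [0,0,0]
    - [0,0,0]
    - [0,0,0]
  hand: [0.8,0.8,0.8,0.8]

```text
time_s: 9.05
ee_pos: [603.0, -28.4, 14.6]
ee_rot: [180.0, 0.2, -2.9]
force: [-5.2, 0.2, 3.9]
gripper_width: 73.2
gripper_force: 2.9
```

Request:
apply_moves:
  delta_pos:
    - [0.008,0,0]
    - [0.016,0,0]
    - [0.024,-0.001,0]
    - [0.024,-0.001,0]
  rot:
    - [0,0,0]
    - [0,0,0]
    - [0,0,0]
    - [0,0,0]
  hand: [0.8,0.8,0.8,0.8]

```text
time_s: 9.38
ee_pos: [605.8, -28.5, 14.6]
ee_rot: [180.0, 0.2, -2.9]
force: [-5.4, -0.0, 3.7]
gripper_width: 73.1
gripper_force: 2.9
```

Request:
apply_moves:
  delta_pos:
    - [0.006,0,0]
    - [0.012,0,0]
    - [0.016,-0.001,0]
    - [0.016,-0.001,0]
  rot:
    - [0,0,0]
    - [0,0,0]
    - [0,0,0]
    - [0,0,0]
  hand: [0.8,0.8,0.8,0.8]

```text
time_s: 9.72
ee_pos: [607.6, -28.6, 14.6]
ee_rot: [180.0, 0.3, -2.9]
force: [-5.6, 0.3, 4.7]
gripper_width: 72.9
gripper_force: 3.1
```

```bash
python3 - <<'E'
from h import *
s=env.state(); print(s["time_s"],s["ee_pos"],s["ee_rot"],s["force"],s["torque"])
measure("planter",(654,-31,-.05),(60,130,55))
g=viewer.grab_frame("scene")
p=proj(g,[[640,-28,30]])[0].astype(int)
cv2.imwrite("pics/p3.png",cv2.resize(g["pixels"][p[1]-75:p[1]+75,p[0]-80:p[0]+80],None,fx=4,fy=4,interpolation=cv2.INTER_CUBIC)[...,::-1])
E
```

```text
9.7167 [607.57859954 -28.60239739  14.58361086] [179.99816377   0.25174445  -2.86795785] [-5.5656216   0.26748622  4.72735347] [ 0.12140007  1.06505675 -0.04616143]
planter ('top', 'scene') [ 6.3174e+02 -2.7270e+01 -4.0000e-02  5.2000e-01]
```

View pics/p3.png

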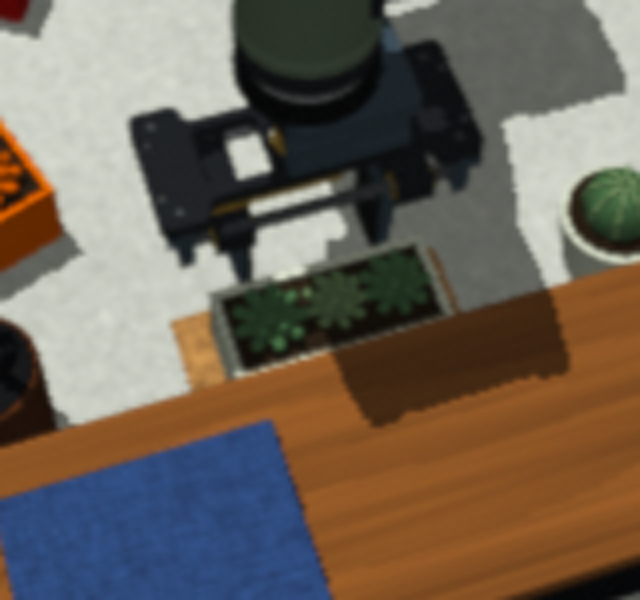

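The planter (crop (330,310)) is on the mat between its ends and very near the riser edge. I continue in small steps until the force rises.

Request:
apply_moves:
  delta_pos:
    - [0.006,0,0]
    - [0.012,0,0]
    - [0.016,-0.001,0]
    - [0.016,-0.001,0]
  rot:
    - [0,0,0]
    - [0,0,0]
    - [0,0,0]
    - [0,0,0]
  hand: [0.8,0.8,0.8,0.8]

```text
time_s: 10.5
ee_pos: [609.5, -28.7, 14.6]
ee_rot: [-180.0, 0.2, -2.9]
force: [-6.4, 1.2, 3.9]
gripper_width: 72.9
gripper_force: 3.0
```

Request:
apply_moves:
  delta_pos:
    - [0.006,0,0]
    - [0.012,0,0]
    - [0.016,-0.001,0]
    - [0.016,-0.001,0]
  rot:
    - [0,0,0]
    - [0,0,0]
    - [0,0,0]
    - [0,0,0]
  hand: [0.8,0.8,0.8,0.8]

```text
time_s: 10.83
ee_pos: [610.5, -28.7, 14.6]
ee_rot: [-180.0, 0.4, -2.9]
force: [-7.4, 0.0, 5.6]
gripper_width: 72.9
gripper_force: 4.0
```

Request:
apply_moves:
  delta_pos:
    - [0.006,0,0]
    - [0.012,0,0]
    - [0.016,-0.001,0]
    - [0.016,-0.001,0]
  rot:
    - [0,0,0]
    - [0,0,0]
    - [0,0,0]
    - [0,0,0]
  hand: [0.8,0.8,0.8,0.8]

```text
time_s: 11.17
ee_pos: [610.4, -28.7, 14.6]
ee_rot: [-180.0, 0.6, -2.9]
force: [-11.4, 2.1, 9.2]
gripper_width: 72.9
gripper_force: 6.1
```

```bash
python3 - <<'E'
from h import *
s=env.state(); print(s["ee_pos"],s["force"])
w=viewer.grab_frame("wrist"); cv2.imwrite("pics/w1.png",w["pixels"][...,::-1])
E
```

```text
[610.37904849 -28.71218512  14.626066  ] [-11.44938814   2.08089713   9.20468867]
```

View pics/w1.png

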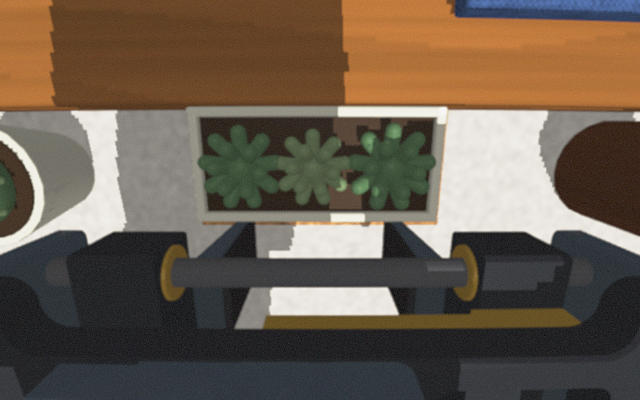

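The TCP has stopped at x = 610.4 with the force rising. The wrist view shows the planter's rim along the riser edge over its whole length (row 107, columns 188–447). I retreat straight back, then lift.

Request:
apply_moves:
  delta_pos:
    - [-0.05,0.003,0]
    - [-0.15,0.008,0]
    - [-0.35,0.017,0]
    - [-0.5,0.025,0]
    - [-0.5,0.025,0.3]
    - [-0.5,0.025,0.6]
    - [-0.5,0.025,1]
    - [-0.5,0.025,1]
    - [-0.5,0.025,1]
  rot:
    - [0,0,0]
    - [0,0,0]
    - [0,0,0]
    - [0,0,0]
    - [0,0,0]
    - [0,0,0]
    - [0,0,0]
    - [0,0,0]
    - [0,0,0]
  hand: [0.8,0.8,0.8,0.8,0.8,0.8,0.8,0.8,0.8]

```text
time_s: 11.97
ee_pos: [558.8, -26.4, 138.6]
ee_rot: [180.0, -0.6, -2.9]
force: [0.8, -0.4, -1.0]
gripper_width: 73.0
gripper_force: 0.0
```

Request:
apply_moves:
  delta_pos:
    - [-0.3,-0.2,0.2]
    - [-0.6,-0.5,0.4]
    - [-1,-0.9,0.5]
    - [-1,-1,0.5]
    - [-1,-1,0.5]
    - [-1,-1,0.5]
  rot:
    - [0,0,0]
    - [0,0,0]
    - [0,0,0]
    - [0,0,0]
    - [0,0,0]
    - [0,0,0]
  hand: [0.8,0.8,0.8,0.8,0.8,0.8]

```text
time_s: 12.47
ee_pos: [433.5, -148.4, 194.3]
ee_rot: [179.9, 0.0, -3.1]
force: [0.8, -0.3, -1.0]
gripper_width: 72.9
gripper_force: 0.0
```

Request:
apply_moves:
  delta_pos:
    - [-0.1,-0.3,0]
    - [-0.2,-0.6,0]
    - [-0.3,-1,0]
    - [-0.3,-1,0]
    - [-0.3,-1,0]
    - [-0.3,-1,0]
  rot:
    - [0,0,0]
    - [0,0,0]
    - [0,0,0]
    - [0,0,0]
    - [0,0,0]
    - [0,0,0]
  hand: [0.8,0.8,0.8,0.8,0.8,0.8]

```text
time_s: 12.97
ee_pos: [399.5, -265.3, 193.3]
ee_rot: [-179.9, 0.1, -2.9]
force: [-0.3, -0.0, -1.0]
gripper_width: 73.0
gripper_force: 0.0
```

```bash
python3 - <<'E'
from h import *
s=env.state(); print(s["time_s"],s["ee_pos"],s["force"])
measure("planter",(657,-32,-.05),(60,130,55))
f=viewer.grab_frame("top"); g=viewer.grab_frame("scene")
a=cv2.resize(f["pixels"][100:240,240:430],(760,560),interpolation=cv2.INTER_CUBIC)
cv2.imwrite("pics/f1.png",a[...,::-1])
for c,f in(("top",f),("scene",g)):
    for q in("cactus","pencup"): print(c,q,[ray(f,a["position"])[0,:2].round() for a in spotter.landmark_of(f,q)[:1]])
E
```

```text
12.9667 [ 399.51137574 -265.2873618   193.32456287] [-0.32142632 -0.034443   -0.95206072]
planter ('top',) [ 6.5695e+02 -2.9740e+01 -2.5000e+00  3.0000e-02]
planter ('scene',) [ 6.3998e+02 -2.8970e+01  4.4800e+00  6.2000e-01]
planter ('top', 'scene') [656.29 -30.45  -2.12   0.68]
top cactus [array([657., 150.])]
top pencup [array([ 636., -236.])]
scene cactus [array([663., 145.])]
scene pencup [array([ 642., -226.])]
```

View pics/f1.png

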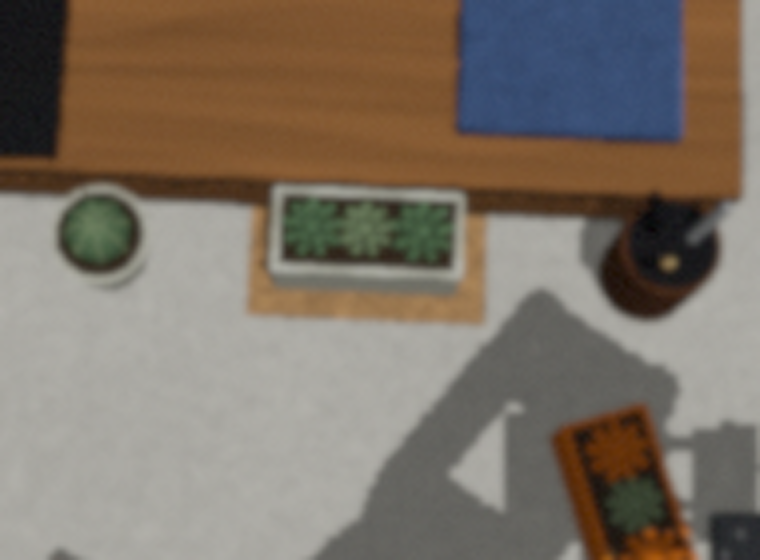

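The planter stands flush against the riser and centred on the mat (crop (365,235)). The cactus and pencil cup have not moved, and the hand is clear.

```bash
python3 -c "
from workcell import env
print(env.job_done())"
```

```text
the job is handed in; nothing more can be done
None
```

I pushed the white planter back to its place and handed the job in: it stands flush against the riser with its whole length on the mat, the cactus pot, pencil cup, mug and mouse were not touched, and the hand finished clear.

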